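# Lock the fixture cover with its quarter-turn T-toggle pin

### The arm

A 6-joint arm with a two-finger parallel gripper is mounted at the origin on a cart in front of the work surface, level with it; the furniture and walls round the work are solid. World frame = base frame: x ahead of the robot, y to its left, z up, the work surface at z = 0. Lengths are in mm, angles in rad, forces in N, time in s.
With the tool pointing down it reaches from about 350 to 975 mm from the base axis. Payload 7.1 kg.
Tool frame: the origin (TCP) lies on the front face of the gripper's body, between the roots of the fingers; the fingertips stand 80 mm ahead of it and the grasp point (between the pads) lies 61 mm ahead of it; z points along the fingers, y is the line along which they close (so a half turn about z gives the same grasp; the last joint's range is limited). The gripper opens to 88 mm and grips with 3 to 60 N. Pads are 20 mm wide; open, the fingers measure 115 mm over their backs; the gripper's body (75 mm by 178 mm) begins 61 mm behind the grasp point.
Start: joints at [1.291, 0.423, 1.63, -0, 1.089, -0.019], TCP at [161.127, 603.857, 302.675] pointing down, gripper open.
Joint ranges: [-3, 3], [-0.9, 2.11], [0.09, 2.58], [-1.31, 4.45], [0.11, 2.69], [-2.54, 2.54]. Speed limits (rad/s): [2.39, 2.39, 3.01, 3.14, 3.14, 3.14].

### API

Orientations are given as a rotation vector (axis times angle).
In Python, from workcell import readout, vision, close_job gives the robot as it stands.
- The arm moves only by the tool servo_tool, never from a script. Its argument "plan" is a list that holds one entry, the list of rows, each a list of 7 numbers: the gripper command: -1 is fully open, 1 is shut, values between are in proportion, then the shift along the world's x, y, z in units of 40 mm (1.0 is 40 mm), then the turn, a rotation vector about the world's x, y, z in units of 5 degrees (1.0 is 5 degrees). A call has 1 to 5 rows; each row shifts and turns the commanded pose from where the row before left it; what a row does not reach is not made up. A row lasts 1/12 s, in which the tool goes at most 41.7 mm and 7.16 degrees, less where a joint would pass 70% of its speed; a pose out of reach is approached as far as the arm can. A call is refused whole if a number of a shift passes 1 or a number of a turn 1, either way. A call with a gripper value outside its range is refused whole. The fingers move at their own pace and stop on an object; the grip force is fixed at half the most. Time passes only in rows, so rows that do not move let the fingers close. It gives the time, the measured TCP pose, the force, the opening and the grip force at its end, in the units of the state.
- readout.get_obs(): the state, without advancing time (a new reading comes with each control period).
- vision.get_image(name): name is "scene" or "top"; returns the picture (420x560x3 uint8, red, green, blue); there is no depth.
- vision.camera_params(name): a dict with "fx", "fy", "cx", "cy" (pixels), "D" ([k1, k2, p1, p2, k3] as OpenCV has them; the pictures are not rectified), "rvec" (rotation vector, rad) and "tvec" (3), from world to camera coordinates, as OpenCV has them. Camera axes: x right, y down, z forward; pixel columns grow to the right and rows downward; lengths in mm; the calibration is good to about 2 mm. A picture is of the moment at which its call begins. camera_params takes no time and is no camera call.
- close_job(): hands the job in; it is judged then, once.
The state is a dict: "t": time; "qpos": joint angles; "qvel": joint speeds; "joint_torque": joint torques, N m; "ee_pos": TCP position; "orientation": TCP orientation; "ft_force": force on the tool from outside, world axes, zero at the start; "moment": the same for the moment, N m; "width": finger opening in mm; "grasp_force": force on a finger pad.
Only numpy, scipy, OpenCV 4.12 (cv2) and the standard library are available. Lean on these libraries where they do the work, as an engineer would, in place of code of your own. Each camera call takes 0.05 s, during which the arm holds its last target. There are 200 camera calls.

### The job

Take the yellow T-toggle pin out of its parking block and lock the cover of the blue fixture with it: pass the crossbar through the slot, feeling gently for it because the cover has sideways play, press the pin down against the spring and, still pressing, give it a quarter turn. Let the spring lift it into its detent and let go, so that it stays locked upright; never force it, and leave the jar, bottle, loupe and driver where they are.

Things in the scene. Friction and masses are not known exactly. Their poses are not given: they have to be found in the camera images.
- pin_grip (a point): Middle of the yellow flat grip of the T-toggle pin, 48 mm above the pin's foot; z up, x along the flat of the grip and along the crossbar (same after a half turn). Grip 32 mm (x) by 12 mm thick (y), from 23.5 to 66.5 mm above the foot. 0.09 to 0.15 kg. Take it across the 12 mm with a firm grip (60 N or more) so that it does not slip under the spring load.
- pin_foot (a point): The same pin's foot: centre of the underside of its steel crossbar, axes as pin_grip. Above the foot: crossbar 30 (x) x 8 (y) x 8 mm high; round shank 8 mm diameter; dark collar 29 mm diameter, underside at 19.5 mm, top at 23.5 mm, then the yellow grip.
- stand: Grey parking block, fixed, 70 x 56 x 26 mm high, origin at the centre of its underside. The pin hangs upright by its collar in the block's through slot (34 x 11.5 mm, along the block's x), foot 6.5 mm above the bench; lift the pin 30 mm or more to clear it.
- fixture: Fixed blue block 110 (x) x 108 (y) x 40 mm, origin at the centre of its underside, carrying an aluminium cover 92 x 86 x 6 mm. The cover's slot, 40 mm along x by 10 mm along y, opens into a well 48 x 56 mm. Ribs 3 mm high under the cover hold the crossbar across the slot (3 mm room each side). Screw heads 2.5 mm high at the cover's corners. More than 40 N from the pin spoils it.
- cover_middle (a point): Fixture's centre at the height of the cover's top, 46 mm above the bench, axes of the fixture (x along the slot). The cover has stiff sideways play and may sit up to 7 mm either way along y; this point does not follow it, so the slot must be felt or looked for along y. Along x the slot is centred. Red marks on the cover point across the slot.
- well_middle (a point): On the fixture's axis, 32 mm above the bench: the foot's place when locked (14 mm below the cover's top, collar 5.5 mm over the cover). The foot meets the plunger 10 mm below the cover's top and turns freely 17 to 19.5 mm below it, where the collar meets the cover: a hard stop. Turn either way. If ribs block its rise (about 3 mm short), press again, shift it 1 to 4 mm along the slot and let it rise.
- plunger (a joint): Travel of the brass spring plunger in the fixture's well, m: 0 at rest, grows downward, at most 0.014; spring 4 N at rest plus 0.45 N per mm. About 0.004 when the pin is locked, 0.007 to 0.0095 while turning.
- threadlock_bottle_mid (a point): Small red bottle with blue cap, 29 mm diameter, 96 mm high, upright, loose; point on its axis 15 mm above its base. To be left alone.
- nut_jar_mid (a point): White jar, 44 mm diameter, 61 mm high, loose; point on its axis 15 mm above its base. To be left alone.
- loupe_mid (a point): Black loupe, 37 mm diameter, 38 mm high, loose; point on its axis 15 mm above its base. To be left alone.
- torque_driver_mid (a point): Red-handled torque driver lying along its y axis, 190 x 33 mm, loose; point at its middle, 15 mm above the bench. To be left alone.
Not all that is in view belongs to the job. Of the things like the part that bears pin_grip, leave any that is green or turquoise; of the rest the larger one is meant.

How it is judged:
By the outcome, as a careful person would: the job done as asked, in the order asked, and still so for the second after the job is handed in, with the robot touching nothing.
It also fails if it takes over 72 s, if anything falls off the work surface, if the arm or the gripper's body presses on something with over 40 N, if the wrist force passes 120 N, or if a joint passes its speed limit or range.

## Working session

There is one attempt and no reset: what is moved stays moved. The work goes in short steps, Python scripts to look and compute and a tool call to move; the robot and the scene stay as the last step left them, time stands still between calls to the robot, and variables do not carry over. Pictures are saved under pics/ and viewed, at most 10 in all, crops included, and the job is handed in when it is done.

Besides the shell and the picture viewer there is one more tool, called after "Call:" by a JSON object that holds its "op" and its "data". servo_tool: Moves the arm, as the interface text tells. Its arguments: {"type":"object","properties":{"plan":{"type":"array"}},"required":["plan"]}

```bash
mkdir -p pics; cat > h.py <<'E'
import numpy as np, cv2
from workcell import readout, vision, close_job
def snap(n,f,crop=None,s=1):
    im=vision.get_image(n)[:,:,::-1]
    cv2.imwrite(f'pics/raw_{f}.png',im)
    if crop: 
        a,b,c,d=crop; im=im[b:d,a:c]
    cv2.imwrite(f'pics/{f}.png',cv2.resize(im,None,fx=s,fy=s,interpolation=cv2.INTER_CUBIC))
def px2w(n,uv,z):
    p=vision.camera_params(n);K=np.array([[p['fx'],0,p['cx']],[0,p['fy'],p['cy']],[0,0,1.]])
    R=cv2.Rodrigues(np.array(p['rvec'],float))[0];t=np.array(p['tvec'],float).ravel()
    q=cv2.undistortPoints(np.array(uv,float).reshape(-1,1,2),K,np.array(p['D'],float)).reshape(-1,2)
    d=np.c_[q,np.ones(len(q))]@R; c=-R.T@t
    return c+d*((z-c[2])/d[:,2])[:,None]
def w2px(n,X):
    p=vision.camera_params(n);K=np.array([[p['fx'],0,p['cx']],[0,p['fy'],p['cy']],[0,0,1.]])
    return cv2.projectPoints(np.array(X,float).reshape(-1,1,3),np.array(p['rvec'],float),np.array(p['tvec'],float),K,np.array(p['D'],float))[0].reshape(-1,2)
E
python3 - <<'E'
from h import *
snap('top','t0',None,1.4);snap('scene','s0',None,1.4)
for n in('top','scene'):
    p=vision.camera_params(n);R=cv2.Rodrigues(np.array(p['rvec'],float))[0];print(n,-R.T@np.array(p['tvec']).ravel(),p['fx'],R[2])
o=readout.get_obs();print(o['t'],o['ee_pos'],o['orientation'],o['width'])
E
```

```text
top [ 338.3437159   -47.37052232 1325.51923992] 528.6347349520121 [ 0.18099083  0.01702047 -0.98333749]
scene [ -31.40351958 -665.05769124  580.70106578] 491.9358987452695 [ 0.60826604  0.61614554 -0.50037695]
0.1 [161.05074956 603.50765791 302.00885665] [-4.08498356e-01 -3.11472400e+00  2.05658237e-03] 87.60538500863319
```

View pics/t0.png

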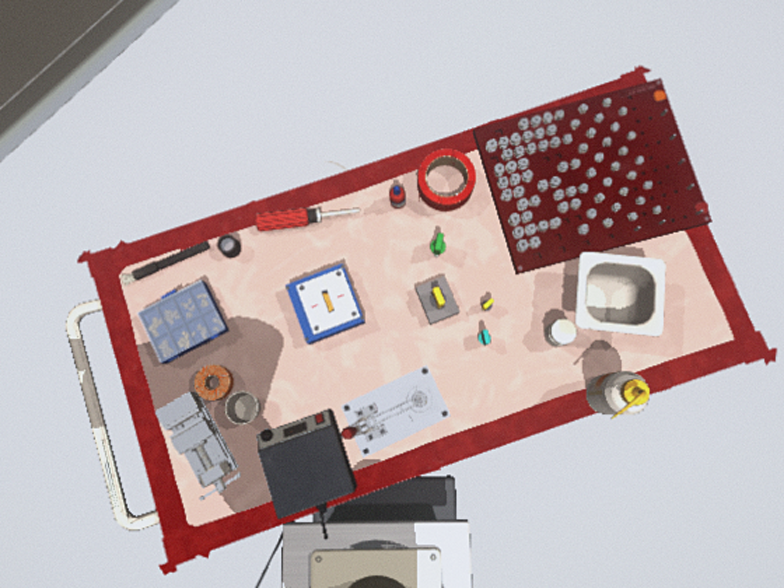

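View pics/s0.png

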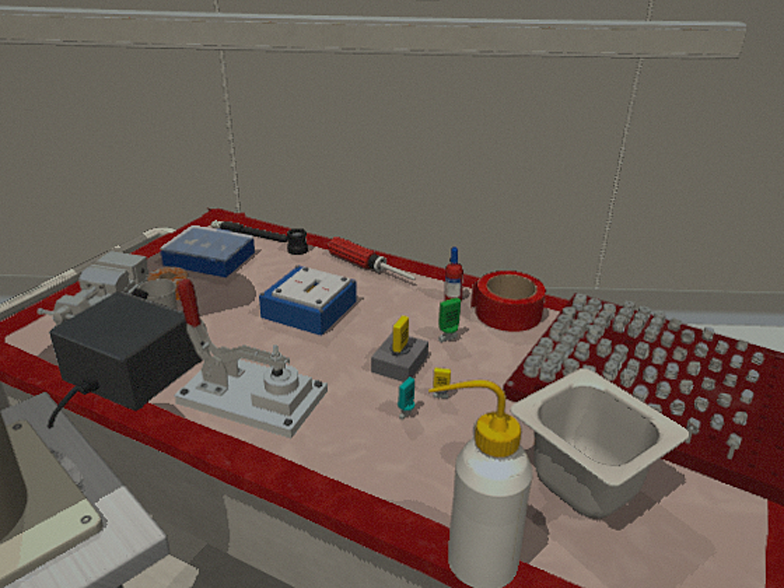

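```bash
python3 - <<'E'
from h import *
t=cv2.imread('pics/raw_t0.png');s=cv2.imread('pics/raw_s0.png')
a=cv2.resize(t[175:255,195:355],None,fx=5,fy=5,interpolation=cv2.INTER_CUBIC)
cv2.imwrite('pics/c0.png',a)
def seg(im,lo,hi,box):
    x0,y0,x1,y1=box;h=cv2.cvtColor(im,cv2.COLOR_BGR2HSV)[y0:y1,x0:x1]
    m=cv2.inRange(h,lo,hi);ys,xs=np.nonzero(m);return np.c_[xs+x0,ys+y0]
# yellow grip top view
P=seg(t,(22,120,90),(35,255,255),(290,190,335,235));print('yellow',len(P),P.mean(0))
w=px2w('top',P,66.5);print(w.mean(0), cv2.minAreaRect(w[:,:2].astype('f4')))
B=seg(t,(105,120,40),(125,255,255),(195,175,270,255));w=px2w('top',B,40)
print('blue',len(B),cv2.minAreaRect(w[:,:2].astype('f4')))
print('base px',w2px('top',[[0,0,0],[161,604,300]])*1.4)
E
```

```text
yellow 74 [312.95945946 211.28378378]
[ 528.1334518  -115.42595915   66.5       ] ((528.0618896484375, -115.34013366699219), (33.647308349609375, 12.970014572143555), 21.264257431030273)
blue 479 ((523.7525634765625, 82.60565185546875), (110.39450073242188, 105.56600952148438), 20.073484420776367)
base px [[ 376.51579386  619.20954085]
 [-103.02139406  563.00909788]]
```

View pics/c0.png

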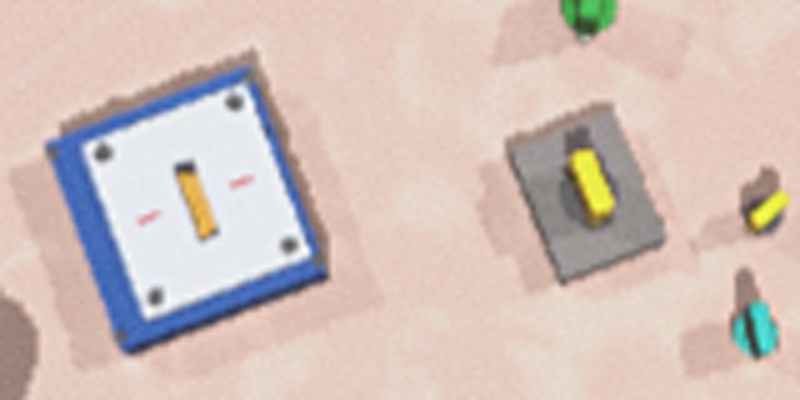

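```bash
python3 - <<'E'
from h import *
t=cv2.imread('pics/raw_t0.png');H=cv2.cvtColor(t,cv2.COLOR_BGR2HSV)
def pts(m,box):
    x0,y0,x1,y1=box;M=np.zeros_like(m);M[y0:y1,x0:x1]=m[y0:y1,x0:x1]
    n,l,st,_=cv2.connectedComponentsWithStats(M);k=1+np.argmax(st[1:,4])
    c=cv2.findContours((l==k).astype('u1'),cv2.RETR_EXTERNAL,cv2.CHAIN_APPROX_NONE)[0][0].reshape(-1,2);return c
def rect(n,c,z):
    w=px2w('top',c,z)[:,:2].astype('f4');r=cv2.minAreaRect(w);print(n,r);return r
c=pts(cv2.inRange(H,(0,0,215),(180,22,255)),(195,175,265,255));rect('cover',c,46)
b=pts(cv2.inRange(H,(0,0,60),(180,60,150)),(290,190,335,240));rect('stand',b,26)
r=[((148,218)),(242,182)];w=px2w('top',[(195+x/5-.4,175+y/5-.4) for x,y in r],46);print('marks',w,w.mean(0))
w=px2w('top',[(195+x/5-.4,175+y/5-.4) for x,y in [(185,163),(208,239)]],46);d=w[0]-w[1];print('slot',w.mean(0),np.linalg.norm(d),np.degrees(np.arctan2(d[1],d[0])))
w=px2w('top',[(195+x/5-.4,175+y/5-.4) for x,y in [(234,102),(102,152),(155,297),(289,245)]],48.5);print('screws',w,w.mean(0))
# bright yellow top face
m=cv2.inRange(H,(22,150,215),(35,255,255));c=pts(m,(290,190,335,235));rect('griptop',c,66.5)
print(H[203:220,308:320,2])
E
```

```text
cover ((527.3438720703125, 77.20053100585938), (91.07215881347656, 83.64762115478516), 20.138635635375977)
stand ((526.646240234375, -114.404296875), (70.67816162109375, 56.33993911743164), 20.78424072265625)
marks [[518.41493178 100.66211208  46.        ]
 [535.28563791  54.58384611  46.        ]] [526.85028484  77.62297909  46.        ]
slot [526.38338521  76.93119096  46.        ] 39.40385869472398 16.495454553488404
screws [[574.76072773  58.10525726  48.5       ]
 [551.15388469 122.98098974  48.5       ]
 [479.34341723  96.91013905  48.5       ]
 [503.44298801  31.65099285  48.5       ]] [527.17525441  77.41184473  48.5       ]
griptop ((529.1417846679688, -115.75757598876953), (28.271167755126953, 9.507095336914062), 21.271268844604492)
[[104 101  99 102 114 134 159 163 160 156 154 159]
 [107  96 108 105 126 129 154 155 156 160 152 156]
 [103 132 202 212 216 197 135 155 158 160 160 157]
 [144 189 240 241 242 226 136 129 156 160 161 157]
 [141 180 239 240 238 234 192 114 155 158 160 159]
 [102 160 241 240 236 236 217 115 151 162 162 159]
 [ 77 116 199 239 238 236 224 135 124 158 160 160]
 [ 86  74 145 240 241 238 236 199  96 133 151 148]
 [ 98  89 130 222 238 236 238 222 130 113 131 152]
 [102  98 109 176 239 236 237 238 203 107 128 154]
 [108 100  81 142 241 239 236 237 223 127 124 149]
 [104 103  87 112 201 240 237 237 234 190 123 151]
 [109 102  99  85 145 240 241 241 242 224 142 144]
 [102 107 108  97 120 210 247 241 233 189 144 147]
 [107  99 106 105 110 160 206 187 182 146 151 151]
 [128 109 106 104 111 131 157 131 115 119 142 148]
 [140 132 128 104 103 128 139 112 101 123 149 151]]
```

Call:
{"op": "servo_tool", "data": {"plan": [[[-0.5,0.46,-0.9,0,0,0,0.36],[-0.5,0.46,-0.9,0,0,0,0.36],[-0.5,0.46,-0.9,0,0,0,0.36],[-0.5,0.46,-0.9,0,0,0,0.36],[-0.5,0.46,-0.9,0,0,0,0.36]]]}}

```text
t: 0.52
ee_pos: [253.3, 422.0, 302.3]
orientation: [-0.159, -3.137, 0.001]
ft_force: [1.7, 0.6, 0.3]
width: 66.4
grasp_force: 0.0
```

Call:
{"op": "servo_tool", "data": {"plan": [[[-0.2,0.46,-0.9,0,0,0,0.36],[-0.2,0.46,-0.9,0,0,0,0.36],[-0.2,0.46,-0.9,0,0,0,0.36],[-0.2,0.46,-0.9,0,0,0,0.36],[-0.2,0.46,-0.9,0,0,0,0.36]]]}}

```text
t: 0.93
ee_pos: [345.4, 242.0, 302.7]
orientation: [-0.087, 3.14, 0.0]
ft_force: [0.3, 0.8, 1.2]
width: 52.7
grasp_force: 0.0
```

Call:
{"op": "servo_tool", "data": {"plan": [[[0,0.46,-0.9,0,0,0,0.36],[0,0.46,-0.9,0,0,0,0.36],[0,0.46,-0.9,0,0,0,0.36],[0,0.46,-0.9,0,0,0,0.36],[0,0.46,-0.9,0,0,0,0.36]]]}}

```text
t: 1.35
ee_pos: [437.4, 61.8, 302.7]
orientation: [-0.332, 3.124, 0.0]
ft_force: [0.7, 0.2, -0.4]
width: 43.7
grasp_force: 0.0
```

Call:
{"op": "servo_tool", "data": {"plan": [[[0,0.46,-0.9,0,0,0,0.36],[0,0.46,-0.9,0,0,0,0.36],[0,0.46,-0.9,0,0,0,0.36],[0,0.46,-0.9,0,0,0,0.36],[0,0,0,0,0,0,0]]]}}

```text
t: 1.77
ee_pos: [513.6, -85.4, 302.8]
orientation: [-0.521, 3.096, -0.004]
ft_force: [-0.8, 0.3, -0.5]
width: 43.6
grasp_force: 0.0
```

Call:
{"op": "servo_tool", "data": {"plan": [[[0,0.37,-0.75,0,0,0,0.3],[0,0,0,-0.9,0,0,0],[0,0,0,-0.9,0,0,0],[0,0,0,-0.9,0,0,0],[0,0,0,-0.9,0,0,0]]]}}

```text
t: 2.18
ee_pos: [525.2, -110.1, 157.2]
orientation: [-0.565, 3.09, -0.0]
ft_force: [-0.0, -0.6, 0.0]
width: 44.1
grasp_force: 0.0
```

```bash
python3 - <<'E'
from h import *
snap('scene','s1',(230,190,360,290),6)
E
```

```text
(no output)
```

View pics/s1.png

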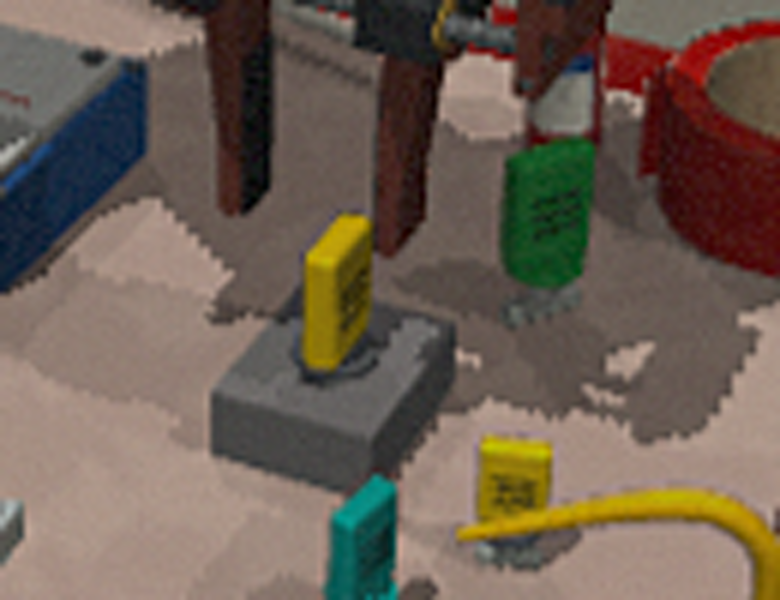

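Call:
{"op": "servo_tool", "data": {"plan": [[[0,0.08,-0.13,0,0,0,0],[0,0,0,-0.5,0,0,0],[0,0,0,-0.5,0,0,0],[0,0,0,0,0,0,0]]]}}

```text
t: 2.57
ee_pos: [528.7, -115.5, 118.4]
orientation: [0.566, -3.089, -0.001]
ft_force: [-0.7, 1.1, 1.2]
width: 43.7
grasp_force: 0.0
```

Call:
{"op": "servo_tool", "data": {"plan": [[[0.3,0,0,-0.06,0,0,0],[1,0,0,0,0,0,0],[1,0,0,0,0,0,0],[1,0,0,0,0,0,0],[1,0,0,0,0,0,0]]]}}

```text
t: 2.98
ee_pos: [529.2, -115.5, 117.4]
orientation: [-0.566, 3.089, -0.001]
ft_force: [-0.8, 0.2, 0.2]
width: 14.0
grasp_force: 0.0
```

Call:
{"op": "servo_tool", "data": {"plan": [[[1,0,0,0,0,0,0],[1,0,0,0,0,0,0]]]}}

```text
t: 3.15
ee_pos: [529.2, -115.4, 117.2]
orientation: [-0.566, 3.089, -0.001]
ft_force: [-0.6, -0.6, 7.1]
width: 11.8
grasp_force: 30.0
```

Call:
{"op": "servo_tool", "data": {"plan": [[[1,0,0,0.3,0,0,0],[1,0,0,0.5,0,0,0],[1,0,0,0.5,0,0,0],[1,0,0,0.3,0,0,0],[1,0,0,0,0,0,0]]]}}

```text
t: 3.57
ee_pos: [530.1, -115.7, 183.2]
orientation: [-0.565, 3.086, -0.003]
ft_force: [1.3, 0.1, -2.1]
width: 11.8
grasp_force: 30.0
```

Call:
{"op": "servo_tool", "data": {"plan": [[[1,-0.02,0.7,0,0,0,-0.03],[1,-0.01,0.9,0,0,0,-0.03],[1,-0.01,0.9,0,0,0,-0.03],[1,-0.01,0.9,0,0,0,-0.03],[1,-0.01,0.9,0,0,0,0]]]}}

```text
t: 3.98
ee_pos: [525.6, 58.0, 179.6]
orientation: [0.548, -3.092, -0.0]
ft_force: [1.0, 0.2, -1.3]
width: 11.7
grasp_force: 30.0
```

Call:
{"op": "servo_tool", "data": {"plan": [[[1,0,0.52,0,0,0,0],[1,0,0,0,0,0,0],[1,0,0,0,0,0,0],[1,0,0,0,0,0,0]]]}}

```text
t: 4.32
ee_pos: [525.9, 77.0, 179.8]
orientation: [0.55, -3.092, 0.0]
ft_force: [-0.1, -0.1, -1.2]
width: 11.9
grasp_force: 30.0
```

```bash
python3 - <<'E'
from h import *
snap('scene','s2',(170,150,280,232),7)
o=readout.get_obs();print(o['t'],o['ee_pos'],o['orientation'],o['ft_force'])
E
```

```text
4.3667 [526.05716959  76.59781615 179.86437301] [ 5.48655254e-01 -3.09240232e+00  2.38432738e-04] [ 0.28347562 -0.38247317 -0.82341068]
```

View pics/s2.png

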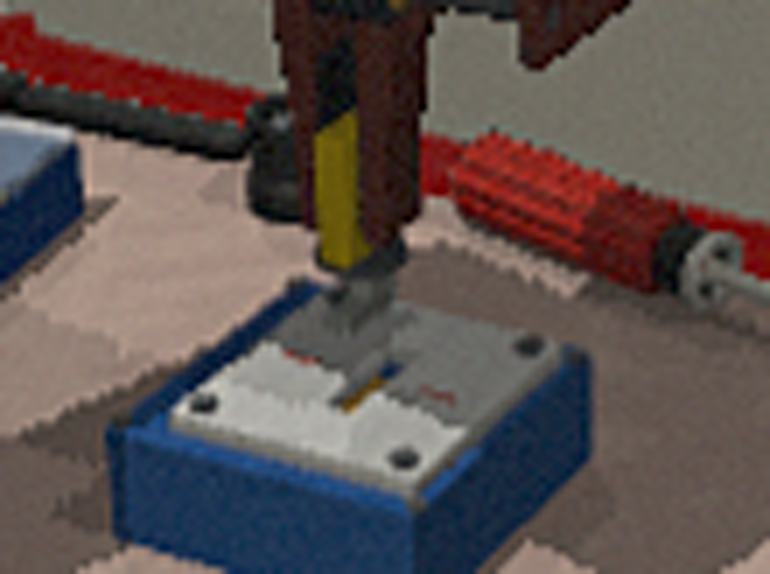

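Call:
{"op": "servo_tool", "data": {"plan": [[[1,0.02,0.02,-0.2,0,0,0],[1,0,0,-0.2,0,0,0],[1,0,0,0,0,0,0],[1,0,0,0,0,0,0]]]}}

```text
t: 4.7
ee_pos: [526.6, 77.6, 163.3]
orientation: [0.548, -3.091, -0.0]
ft_force: [-0.1, -0.4, -0.6]
width: 12.2
grasp_force: 30.0
```

```bash
python3 - <<'E'
from h import *
snap('scene','s3',(180,160,270,225),8)
o=readout.get_obs();print(o['t'],o['ee_pos'],o['orientation'],o['ft_force'])
E
```

```text
4.75 [526.88990439  77.77796446 163.71996897] [ 5.48404775e-01 -3.09218293e+00 -8.74560944e-05] [-0.66208371  0.80904371 -1.48791668]
```

View pics/s3.png

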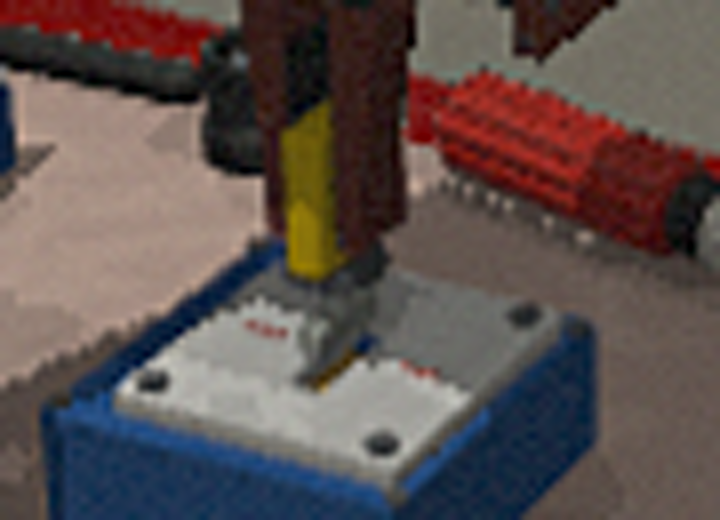

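Call:
{"op": "servo_tool", "data": {"plan": [[[1,0,0,-0.1,0,0,0],[1,0,0,-0.05,0,0,0],[1,0,0,-0.05,0,0,0],[1,0,0,-0.03,0,0,0],[1,0,0,0,0,0,0]]]}}

```text
t: 5.17
ee_pos: [527.0, 78.3, 154.8]
orientation: [0.55, -3.093, 0.0]
ft_force: [-0.2, 0.4, -0.8]
width: 11.9
grasp_force: 30.0
```

Call:
{"op": "servo_tool", "data": {"plan": [[[1,0,0,-0.03,0,0,0],[1,0,0,-0.03,0,0,0],[1,0,0,0,0,0,0]]]}}

```text
t: 5.42
ee_pos: [527.1, 78.3, 152.5]
orientation: [0.55, -3.093, 0.0]
ft_force: [-0.4, 0.1, -2.3]
width: 11.8
grasp_force: 30.0
```

Call:
{"op": "servo_tool", "data": {"plan": [[[1,0,0,-0.04,0,0,0],[1,0,0,-0.04,0,0,0],[1,0,0,-0.04,0,0,0],[1,0,0,0,0,0,0]]]}}

```text
t: 5.75
ee_pos: [527.0, 78.2, 147.5]
orientation: [0.55, -3.093, 0.0]
ft_force: [0.2, -0.8, -1.1]
width: 12.3
grasp_force: 30.0
```

Call:
{"op": "servo_tool", "data": {"plan": [[[1,0,0,-0.04,0,0,0],[1,0,0,-0.04,0,0,0],[1,0,0,0,0,0,0]]]}}

```text
t: 6.0
ee_pos: [527.2, 78.3, 144.7]
orientation: [-0.55, 3.093, 0.0]
ft_force: [-1.7, 0.0, 3.3]
width: 11.9
grasp_force: 30.0
```

Call:
{"op": "servo_tool", "data": {"plan": [[[1,0,0,-0.04,0,0,0],[1,0,0,-0.04,0,0,0],[1,0,0,-0.04,0,0,0],[1,0,0,0,0,0,0],[1,0,0,0,0,0,0]]]}}

```text
t: 6.42
ee_pos: [527.2, 78.3, 139.9]
orientation: [-0.55, 3.093, -0.0]
ft_force: [-1.7, 0.3, 4.4]
width: 11.9
grasp_force: 30.0
```

Call:
{"op": "servo_tool", "data": {"plan": [[[1,0,0,-0.04,0,0,0],[1,0,0,0,0,0,0],[1,0,0,0,0,0,0]]]}}

```text
t: 6.67
ee_pos: [527.2, 78.3, 138.4]
orientation: [-0.55, 3.093, -0.0]
ft_force: [-1.1, 0.3, 6.5]
width: 11.8
grasp_force: 30.0
```

Call:
{"op": "servo_tool", "data": {"plan": [[[1,0,0,0,0,0,-0.5],[1,0,0,0,0,0,-0.5],[1,0,0,0,0,0,-0.5],[1,0,0,0,0,0,-0.5],[1,0,0,0,0,0,0]]]}}

```text
t: 7.08
ee_pos: [527.7, 78.3, 138.6]
orientation: [-0.274, 3.128, -0.0]
ft_force: [-0.2, 0.7, 6.1]
width: 11.6
grasp_force: 30.0
```

```bash
python3 - <<'E'
from h import *
o=readout.get_obs();print(o['t'],o['ee_pos'],o['ft_force'],o['moment'],o['qpos'])
E
```

```text
7.0833 [527.6800936   78.25837747 138.62551932] [-0.17040473  0.65420663  6.14867668] [-0.0326518   0.12148929 -0.03199236] [ 1.24956872e-01  5.41204392e-01  1.92441207e+00 -1.22658610e-04
  6.74655892e-01 -1.62073499e+00]
```

Call:
{"op": "servo_tool", "data": {"plan": [[[1,0,0,0,0,0,-0.8],[1,0,0,0,0,0,-0.8],[1,0,0,0,0,0,-0.8],[1,0,0,0,0,0,-0.8],[1,0,0,0,0,0,-0.8]]]}}

```text
t: 7.5
ee_pos: [527.8, 78.3, 138.7]
orientation: [0.274, 3.128, 0.0]
ft_force: [-0.1, -1.2, 6.7]
width: 12.1
grasp_force: 30.0
```

```bash
python3 - <<'E'
from h import *
o=readout.get_obs();print(o['t'],o['ee_pos'],o['ft_force'],o['moment'])
E
```

```text
7.5 [527.77776069  78.2500292  138.6787948 ] [-0.0711073  -1.18439112  6.67308132] [-0.19750682  0.1294721   0.0517377 ]
```

Call:
{"op": "servo_tool", "data": {"plan": [[[1,0,0,0,0,0,-0.8],[1,0,0,0,0,0,-0.8],[1,0,0,0,0,0,-0.8],[1,0,0,0,0,0,-0.8],[1,0,0,0,0,0,-0.8]]]}}

```text
t: 7.92
ee_pos: [527.5, 77.9, 138.6]
orientation: [0.813, 3.033, -0.0]
ft_force: [0.5, -3.1, 5.2]
width: 11.5
grasp_force: 30.0
```

Call:
{"op": "servo_tool", "data": {"plan": [[[1,0,0,0,0,0,-0.8],[1,0,0,0,0,0,-0.8],[1,0,0,0,0,0,-0.8],[1,0,0,0,0,0,-0.8],[1,0,0,0,0,0,-0.8]]]}}

```text
t: 8.33
ee_pos: [527.3, 77.6, 138.5]
orientation: [1.328, 2.846, -0.001]
ft_force: [-1.2, -5.4, 6.2]
width: 11.9
grasp_force: 30.0
```

Call:
{"op": "servo_tool", "data": {"plan": [[[1,0,0,0,0,0,-0.8],[1,0,0,0,0,0,-0.8],[1,0,0,0,0,0,-0.8],[1,0,0,0,0,0,-0.8],[1,0,0,0,0,0,-0.8]]]}}

```text
t: 8.75
ee_pos: [527.2, 77.5, 138.4]
orientation: [1.802, 2.573, -0.001]
ft_force: [-1.1, -6.3, 5.6]
width: 11.9
grasp_force: 30.0
```

```bash
python3 - <<'E'
from h import *
o=readout.get_obs();print(o['t'],o['ee_pos'],o['ft_force'],o['moment'],o['orientation'])
E
```

```text
8.75 [527.20900868  77.49639822 138.44601239] [-1.14900779 -6.31466539  5.57579712] [-1.10829473  0.28742573  0.02539125] [ 1.80164408e+00  2.57276970e+00 -1.43431911e-03]
```

Call:
{"op": "servo_tool", "data": {"plan": [[[1,0,-0.02,0,0,0,0],[1,0,0,0.04,0,0,0],[1,0,0,0,0,0,0]]]}}

```text
t: 9.0
ee_pos: [527.3, 77.3, 140.2]
orientation: [1.798, 2.576, 0.0]
ft_force: [-0.8, -2.3, 6.5]
width: 11.8
grasp_force: 30.0
```

Call:
{"op": "servo_tool", "data": {"plan": [[[1,0,0,0.04,0,0,0],[1,0,0,0,0,0,0],[1,0,0,0,0,0,0]]]}}

```text
t: 9.25
ee_pos: [527.3, 77.3, 141.7]
orientation: [1.798, 2.576, 0.0]
ft_force: [-0.2, -2.3, 5.4]
width: 12.0
grasp_force: 30.0
```

Call:
{"op": "servo_tool", "data": {"plan": [[[1,0,0,0.02,0,0,0],[1,0,0,0,0,0,0],[1,0,0,0,0,0,0]]]}}

```text
t: 9.5
ee_pos: [527.3, 77.3, 142.4]
orientation: [1.798, 2.576, 0.0]
ft_force: [0.3, -4.1, 6.0]
width: 12.2
grasp_force: 30.0
```

Call:
{"op": "servo_tool", "data": {"plan": [[[1,0,0,0.02,0,0,0],[1,0,0,0,0,0,0],[1,0,0,0,0,0,0]]]}}

```text
t: 9.75
ee_pos: [527.3, 77.3, 142.8]
orientation: [1.798, 2.576, -0.0]
ft_force: [2.7, -4.6, -2.7]
width: 11.5
grasp_force: 30.0
```

Call:
{"op": "servo_tool", "data": {"plan": [[[0.6,0,0,0,0,0,0],[0.4,0,0,0,0,0,0],[0.2,0,0,0,0,0,0],[0.1,0,0,0,0,0,0],[0.1,0,0,0,0,0,0]]]}}

```text
t: 10.17
ee_pos: [527.0, 77.6, 143.1]
orientation: [-1.798, -2.576, -0.0]
ft_force: [-0.3, 0.2, 0.5]
width: 38.7
grasp_force: 0.0
```

```bash
python3 - <<'E'
from h import *
snap('scene','s4',(180,160,270,225),8)
o=readout.get_obs();print(o['t'],o['ee_pos'],o['ft_force'],o['width'])
E
```

```text
10.2167 [527.050812    77.60562478 143.08655796] [-0.163732    0.11107696 -0.78205172] 39.00397469332852
```

View pics/s4.png

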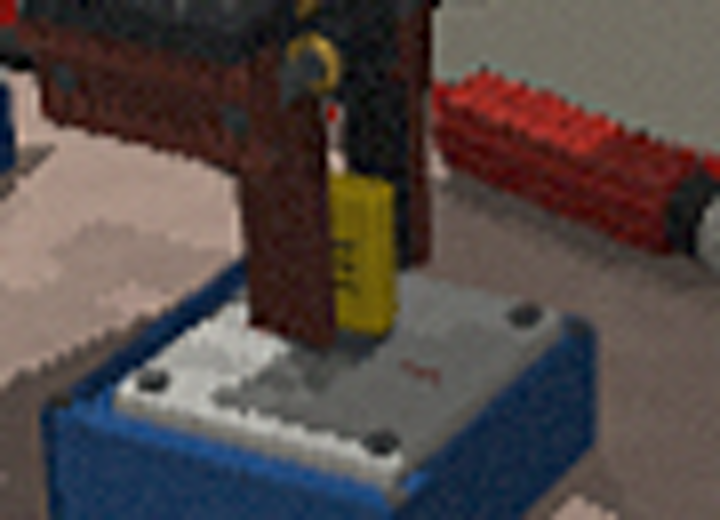

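The grip stands upright at about crop px (360,250) and is turned across the slot, with the fingers clear of it. I'll retreat straight up.

Call:
{"op": "servo_tool", "data": {"plan": [[[0.1,0,0,0.3,0,0,0],[0.1,0,0,0.7,0,0,0],[0.1,0,0,0.9,0,0,0],[0.1,0,0,0.9,0,0,0],[0.1,0,0,0.9,0,0,0]]]}}

```text
t: 10.63
ee_pos: [526.7, 77.4, 293.4]
orientation: [-1.798, -2.576, 0.0]
ft_force: [1.1, 1.0, -0.1]
width: 39.6
grasp_force: 0.0
```

Call:
{"op": "servo_tool", "data": {"plan": [[[0.1,-0.6,0.6,0,0,0,0],[0.1,-0.6,0.6,0,0,0,0],[0.1,-0.6,0.6,0,0,0,0],[0.1,0,0.6,0,0,0,0],[0.1,0,0,0,0,0,0]]]}}

```text
t: 11.05
ee_pos: [454.2, 176.1, 292.4]
orientation: [1.795, 2.578, 0.004]
ft_force: [0.7, -0.7, -0.2]
width: 39.5
grasp_force: 0.0
```

```bash
python3 - <<'E'
from h import *
im=vision.get_image('scene')[:,:,::-1];tp=vision.get_image('top')[:,:,::-1]
a=cv2.resize(im[140:230,170:290],(640,480),interpolation=cv2.INTER_CUBIC)[:, :440];b=cv2.resize(tp[175:255,195:275],(360,360),interpolation=cv2.INTER_CUBIC)
b=cv2.copyMakeBorder(b,0,120,0,0,cv2.BORDER_CONSTANT)
cv2.imwrite('pics/end.png',np.hstack([a,b]))
E
```

```text
(no output)
```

View pics/end.png

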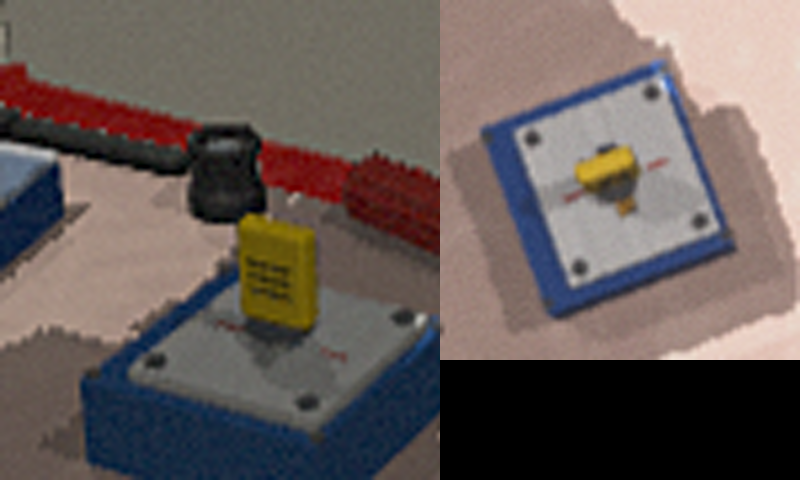

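```bash
python3 - <<'E'
from h import *
c=np.array([527,77.4]);a=np.radians(-69.9);u=np.array([np.cos(a),np.sin(a)]);v=np.array([-u[1],u[0]])
for n in('scene','top'):
    im=np.ascontiguousarray(vision.get_image(n)[:,:,::-1]);H=cv2.cvtColor(im,cv2.COLOR_BGR2HSV)
    X=np.array([[*(c+u*i*16+v*j*6),z] for i in(-1,1) for j in(-1,1) for z in(55.5,98.5)]);p=w2px(n,X)
    M=np.zeros(im.shape[:2],'u1');cv2.fillConvexPoly(M,cv2.convexHull(p.round().astype('i4')),1)
    lo=p.min(0).astype(int)-12;hi=p.max(0).astype(int)+12
    Y=(cv2.inRange(H,(22,130,60),(35,255,255))>0);B=np.zeros_like(Y);B[lo[1]:hi[1],lo[0]:hi[0]]=1;Y&=B
    for m in(M>0,Y): ys,xs=np.nonzero(m);print(n,len(xs),xs.mean().round(2),ys.mean().round(2),xs.min(),xs.max(),ys.min(),ys.max())
E
```

```text
scene 356 221.5 190.0 213 230 178 202
scene 255 221.71 190.42 215 229 180 201
top 137 232.16 212.76 224 240 207 219
top 60 231.15 211.43 225 237 208 215
```

The grip's image matches the predicted locked, upright pose to about a pixel, so I'm handing in.

```bash
python3 -c "
from workcell import close_job
print(close_job())"
```

```text
the job is handed in; nothing more can be done
None
```

The yellow T-toggle pin is locked upright in the blue fixture's cover and the job is handed in. It took about 11 s of robot time, forces read at the end of each move stayed under about 10 N, and I did not touch the jar, bottle, loupe or driver.

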